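# Latch the load hook onto the pin of the force stand

## Robot

A 6-joint arm with a two-finger parallel gripper is mounted at the origin on a cart in front of the work surface, level with it; the furniture and walls round the work are solid. World frame = base frame: x ahead of the robot, y to its left, z up, the work surface at z = 0. Lengths are in m, angles in rad, forces in N, time in s.
With the tool pointing down it reaches from about 0.35 to 0.975 m from the base axis. Payload 4.9 kg.
Tool frame: the origin (TCP) lies at the very end of the fingers, on their centre line; the grasp point (between the pads) lies manip.pinch_z behind it (manip.pinch_z is the distance from the TCP to the grasp point, in m); z points along the fingers, y is the line along which they close (so a half turn about z gives the same grasp; the last joint's range is limited). The gripper opens to 85 mm and grips with 20 to 120 N. Pads are 22 mm wide; open, the fingers measure 114 mm over their backs; the gripper's body (76 mm by 85 mm) begins 54 mm behind the grasp point. The pads swing forward as they close: fully open they stand 13 mm farther back than shut.
Start: joints at [-1.385, 0.053, 1.613, -0, 1.476, -0.119], TCP at [0.188, -0.596, 0.231] pointing down, gripper open.
Joint ranges: [-3.01, 3.01], [-1.01, 2.22], [0.06, 2.58], [-1.02, 4.17], [0.09, 2.62], [-3.14, 3.14]. Speed limits (rad/s): [2.57, 2.57, 3.14, 3.14, 3.14, 3.14].

## Interface

Orientations are given as a unit quaternion [w, x, y, z].
In Python, from workcell import manip gives the robot as it stands. Calls block until the motion is done:
- manip.goto(position, orientation): joint-space move of the TCP to a pose.
- manip.move_l(position, rate=0.15, rotation=None, f_stop=None): straight line of the TCP; rotation=None keeps the orientation; rate is the mean speed in m/s. With f_stop (N) it stops when the force on the tool has changed by that much, and returns True; else False.
- manip.move_j(angles): joint-space move.
- manip.command_gripper(opening): finger opening in m; the grip force is fixed at half the most; returns when the fingers have stopped.
- manip.sleep(seconds).
- manip.ik(position, orientation): joint angles nearest the present ones, or None.
- manip.read_state(): the state.
- manip.snapshot(name): name is "side" or "top" or "wrist"; returns a dict with "image" (400x640x3 uint8, red, green, blue), "mtx" (3x3 intrinsics, pixels), "k1" (the pictures are not rectified: a ray, as slopes to the right and down, at radius r is drawn at 1 + k1 r^2 times it, then the intrinsics apply), "view" (4x4, takes a point from world to camera coordinates). Camera axes: x right, y down, z forward; pixel columns grow to the right and rows downward; lengths in m; the calibration is good to about 2 mm. A picture is of the moment at which its call begins. There is no depth.
A pose or a line that the arm cannot do raises manip.MotionError and nothing moves.
- manip.job_done(): hands the job in; it is judged then, once.
Trained networks look in the newest picture that a camera, given by its name, has taken for a name from the list of things; names that differ only in an ending like _2 or _b are one class to them, and where a whole thing is asked for, a point or a joint stands for the part that bears it (a point fixed in the world has none). Each returns a list of dicts, best first, with "confidence" (0 to 1); they miss things now and then, are a little off and sometimes report something else, mostly with a low value. They report only what shows in the picture. A call takes as long as a camera call. They do not tell look-alikes from the thing itself.
- manip.trace(query, camera): "mask" (400x640 bool, what is visible of it) and "location" ([row, column] in pixels, amid what is visible of it).
The state is a dict: "clock": time; "joint_pos": joint angles; "qd": joint speeds; "effort": joint torques, N m; "eef_pos": TCP position; "tool_rot": TCP orientation; "force": force on the tool from outside, world axes, zero at the start; "wrist_torque": the same for the moment, N m; "width": finger opening in m; "grasp_force": force on a finger pad.
Only numpy, scipy, OpenCV 4.12 (cv2) and the standard library are available. Lean on these libraries where they do the work, as an engineer would, in place of code of your own. Each camera call takes 0.05 s, during which the arm holds its last target. There are 200 camera calls.

## Task

Take the steel load hook out of its wooden parking block by its black grip and push its mouth straight down over the cross pin of the sprung force stand until its safety latch flips shut behind the pin. Then pull it straight up with about 10 newtons for a second to prove that the latch holds, and let go, leaving it hanging upright on the pin. Never press or pull the hook against the stand with more than 20 newtons, and leave the other things where they are.

Things in the scene. Friction and masses are not known exactly. Their poses are not given: they have to be found in the camera images.
- hook: Loose steel load hook, about 0.23 kg, 94 mm tall, mouth down in the wooden block at the start. Origin: on its axis, level with the tips of its two legs; z up. The legs (40 mm over all in x, 16 mm thick in y) have 16 mm clear between them, x -8 to +8, flared to 26 mm in the lowest 12 mm. The pin must lie along the hook's y, either way round.
- hook_grip (a point): Centre of the hook's black plastic grip, 78 mm above the hook's origin, on its axis. The grip is 24 mm along the hook's x, 36 mm along y and 32 mm tall; a stem and a 10 mm thick bridge below it join it to the legs.
- hook_roof (a point): Centre of the mouth's flat roof, 42 mm above the hook's origin. With the hook home the pin's centre lies 6 mm below it.
- latch (a joint): Sprung flap across the hook's mouth, rad; 0 = shut (level, 14 mm long, 4 mm thick, pivot in the +x leg 16 mm above the hook's origin). Swings only inwards, to 1.45. The pin pushes it aside (a push of up to about 10 N) and it snaps back to 0 behind the pin when that is about 2 mm short of the roof; then the push rises steeply. Shut, it leaves 12 mm of free play before it takes a pull.
- stand: Force stand, fixed. Origin: centre of the underside of its grey 80 x 70 x 10 mm base plate; z up. Its post carries an aluminium fork with a plain steel cross pin, 12 mm thick, along the stand's y, right above the origin. The post's height setting is not measured: the pin's centre may lie anywhere from 82 to 100 mm above the origin and has to be felt or seen.
- fork (a joint): Sprung travel of the fork with its pin on the post, m: 0 unloaded, grows when pressed down, negative when pulled up; 6 N per mm; stops at -0.0045 and 0.0045. Two upright cheeks (26 mm long in the stand's x, 23 mm clear between them in y, ending 9 mm above the pin's centre) hold the pin; it is clear for 46 mm below the pin's centre.
- block: Wooden parking block, fixed, 70 x 44 x 20 mm, with a 52 x 26 mm pocket whose floor is 9 mm up; the hook stands loosely in it. Origin: centre of its underside; x along the long side.
- eraser: Eraser in a blue sleeve, 21 x 42 x 13 mm, bystander; origin under its centre.
- bung: Brown stopper, 24 mm wide, 22 mm tall, bystander; origin under its centre.
- marker: White felt marker, 121 mm long, lying, bystander; origin under its middle.
- petri_dish: Clear petri dish, 57 mm wide, 13 mm tall, bystander; origin under its centre.
- evap_dish: White porcelain evaporating dish, 70 mm wide, 30 mm tall, bystander; origin under its centre.
Mind the look-alikes: they are no part of the job. What is shaped like the hook but blue, green or red is not meant.

How it is judged:
By the outcome, as a careful person would: the job done as asked, in the order asked, and still so for the second after the job is handed in, with the robot touching nothing.
It also fails if it takes over 54 s, if anything falls off the work surface, if the arm or the gripper's body presses on something with over 40 N, if the wrist force passes 120 N, or if a joint passes its speed limit or range.

## Working session

There is one attempt and no reset: what is moved stays moved. The work goes in short steps, each a Python script; the robot and the scene stay as the last script left them, time stands still between calls to the robot, and variables do not carry over. Pictures are saved under pics/ and viewed, at most 10 in all, crops included, and the job is handed in when it is done.

```bash
mkdir -p pics; python3 - <<'E'
from workcell import manip
import cv2,numpy as np
print(manip.pinch_z, manip.read_state())
ims=[]
for c in ("side","top"):
    s=manip.snapshot(c); cv2.imwrite(f"pics/{c}0.png",s["image"][:,:,::-1])
    print(c,s["mtx"].tolist(),s["k1"],np.round(s["view"],4).tolist())
    for q in ("hook","hook_grip","stand","fork","block"):
        for d in manip.trace(q,c)[:4]: print(c,q,round(d["confidence"],2),np.round(d["location"],1),d["mask"].sum())
E
```

```text
0.0187 {'clock': 0.0, 'joint_pos': array([-1.38500057e+00,  5.33802416e-02,  1.61425683e+00, -2.12278432e-05,
        1.47604041e+00, -1.19014348e-01]), 'qd': array([ 5.51401759e-04,  4.26271506e-05, -3.74588152e-04,  1.54938451e-03,
        1.39795580e-03,  1.11347619e-03]), 'effort': array([-1.22295569e-03, -3.93682945e+01, -3.70176494e+01, -1.40619413e-04,
        7.20718337e-03,  1.50443464e-05]), 'eef_pos': array([ 0.18744101, -0.5955815 ,  0.23007075]), 'tool_rot': array([-1.04148117e-03,  9.88408121e-01,  1.51816667e-01, -4.53598696e-05]), 'force': array([ 0.01320402, -0.31197654,  0.58954148]), 'wrist_torque': array([-0.02498638,  0.04015086,  0.02105161]), 'grasp_force': 0.0, 'width': 0.08533660344279712}
side [[410.78865473097704, 0.0, 315.1056526332002], [0.0, 410.78865473097704, 203.28959788594005], [0.0, 0.0, 1.0]] -0.10954283677786322 [[-0.9991, 0.0398, 0.0142, 0.4391], [0.0074, 0.4966, -0.8679, 0.0199], [-0.0416, -0.8671, -0.4965, 1.2972], [0.0, 0.0, 0.0, 1.0]]
side hook 0.93 [258.7 307.9] 389
side hook 0.61 [226.9 341.6] 373
side hook 0.5 [220.2 276.4] 161
side hook_g
[... 239 characters left out ...]
1
side block 0.7 [258.3 321.7] 159
top [[440.5973283718717, 0.0, 319.9752119615754], [0.0, 440.5973283718717, 201.0481586201729], [0.0, 0.0, 1.0]] -0.11532574059319115 [[0.0032, -0.9999, -0.0104, 0.151], [-0.9913, -0.0018, -0.1319, 0.4531], [0.1319, 0.0108, -0.9912, 1.1001], [0.0, 0.0, 0.0, 1.0]]
top hook 0.72 [159.4 315.1] 225
top hook 0.59 [229.3 336.4] 149
top hook 0.57 [194.8 250.1] 211
top hook 0.51 [199.  281.2] 209
top hook_grip 0.8 [192.9 252.9] 237
top hook_grip 0.8 [158.2 314.7] 246
top hook_grip 0.47 [232.6 309.5] 187
top hook_grip 0.45 [199.8 279.1] 210
top stand 0.75 [205.8 386.9] 810
top fork 0.5 [205.8 389.1] 285
top block 0.85 [207.2 285.3] 218
top block 0.5 [199.5 283.9] 196
```

View pics/side0.png

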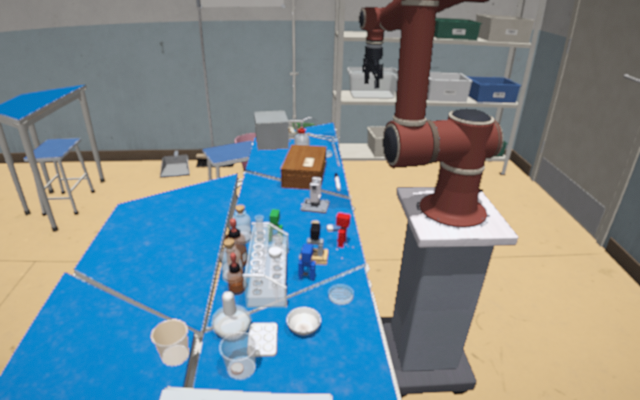

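View pics/top0.png

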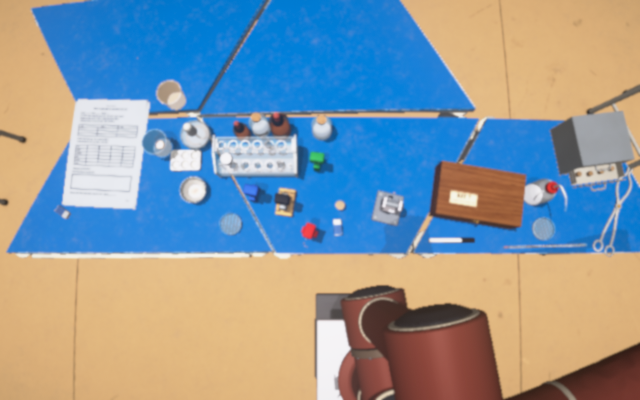

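The side view shows the black-gripped hook at about (row 232, col 316) in its block at (258, 320), with blue (265, 307), red (228, 343) and green (217, 276) look-alikes around it. The stand is at (200, 315). In the top view the hook is at (199, 282), the stand at (206, 388), blue at (190, 252) and red at (231, 310). I'll triangulate, then look with the wrist camera.

```bash
cat > h.py <<'E'
from workcell import manip
import numpy as np, cv2
from scipy.optimize import least_squares
from scipy.spatial.transform import Rotation as R
def proj(s,P):
    P=np.atleast_2d(P); c=P@s["view"][:3,:3].T+s["view"][:3,3]
    a=c[:,:2]/c[:,2:]; a=a*(1+s["k1"]*(a**2).sum(1,keepdims=True))
    return a@np.diag(np.diag(s["mtx"])[:2])+s["mtx"][:2,2]   # col,row
def tri(obs):  # [(snap,(row,col))]
    f=lambda X: np.concatenate([proj(s,X)[0]-np.array(p)[::-1] for s,p in obs])
    r=least_squares(f,[.5,0,.05]); return r.x, np.abs(r.fun).max()
def atz(s,p,z):
    r=least_squares(lambda X: proj(s,[X[0],X[1],z])[0]-np.array(p)[::-1],[.5,0]); return r.x
def quat(yaw):  # tool down, tool y axis at world angle yaw+90deg (tool x at yaw)
    q=(R.from_euler('z',yaw)*R.from_euler('x',np.pi)).as_quat(); return [q[3],q[0],q[1],q[2]]
def save(s,n,crop=None,k=1):
    im=s["image"][:,:,::-1]
    if crop: im=im[crop[0]:crop[1],crop[2]:crop[3]]
    cv2.imwrite("pics/"+n,cv2.resize(im,None,fx=k,fy=k,interpolation=cv2.INTER_CUBIC))
E
python3 - <<'E'
from h import *
S=manip.snapshot("side");T=manip.snapshot("top")
print("grip",tri([(S,(234,315.5)),(T,(198,282))]))
print("block",atz(T,(203,286.5),.02),"stand",atz(T,(207,388),.0),"fork",tri([(S,(186,317)),(T,(203,393))]))
print("blue",tri([(S,(263,307)),(T,(190,252))]),"red",tri([(S,(226,343)),(T,(231,310))]))
manip.goto([.38,.03,.30],quat(0)); print(manip.read_state()["eef_pos"],manip.read_state()["clock"])
W=manip.snapshot("wrist"); save(W,"w1.png"); print(np.round(W["view"],3).tolist(),W["mtx"][0])
for q in ("hook","hook_grip","block","stand","fork"):
    for d in manip.trace(q,"wrist")[:4]: print(q,round(d["confidence"],2),np.round(d["location"],1),d["mask"].sum())
E
```

```text
grip (array([0.45157458, 0.24539415, 0.07919561]), np.float64(0.8711085309484474))
block [0.44892723 0.23905323] stand [ 0.4413607  -0.02689239] fork (array([ 0.439023  , -0.02838199,  0.07307662]), np.float64(1.7763092747359792))
blue (array([0.47501409, 0.32506246, 0.05063237]), np.float64(1.2088198264624168)) red (array([0.37334796, 0.17651386, 0.05714031]), np.float64(0.3233153271784204))
[0.38016707 0.02957789 0.29996485] 3.0417
[[-0.001, -1.0, -0.0, 0.03], [-0.963, 0.001, 0.268, 0.313], [-0.268, 0.001, -0.963, 0.548], [0.0, 0.0, 0.0, 1.0]] [282.68270296   0.         322.25035443]
hook 0.98 [177.4 214.4] 1015
hook 0.85 [103.4 105.4] 1520
hook 0.65 [ 34.1 213.9] 1311
hook 0.56 [118.7 155.7] 1374
hook_grip 0.91 [180.  213.7] 1006
hook_grip 0.87 [120.5 160.3] 1324
hook_grip 0.74 [120.2 173.6] 31
hook_grip 0.64 [106.4 102.8] 1487
block 0.74 [118.2 185.8] 1190
block 0.45 [128.4 366.3] 926
stand 0.84 [129.6 359.5] 2764
fork 0.8 [127.6 363.3] 845
```

View pics/w1.png

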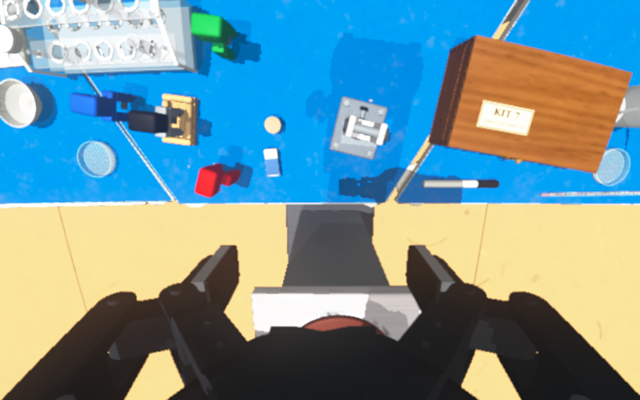

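The wrist view shows the black hook leaning outward from its tan block (118, 165) by perspective. The stand is at (127, 360) with its fork turned slightly. Next come closer pairs of views of both.

```bash
python3 - <<'E'
from h import *
import pickle
out={}
for n,p in (("s1",[.37,.02,.25]),("s2",[.37,-.08,.25]),("k1",[.37,.19,.25]),("k2",[.37,.29,.25])):
    manip.goto(p,quat(0)); W=manip.snapshot("wrist"); out[n]=W
    for q in ("fork","stand") if n[0]=="s" else ("hook_grip","block"):
        for d in manip.trace(q,"wrist")[:2]: print(n,q,round(d["confidence"],2),np.round(d["location"],1),d["mask"].sum())
pickle.dump(out,open("v.pkl","wb")); print(manip.read_state()["clock"])
def c(n,ctr):
    s=out[n]; x,y=proj(s,ctr)[0].astype(int); x0=min(max(x-65,0),510);y0=min(max(y-48,0),303)
    print(n,"row0,col0",y0,x0)
    return cv2.resize(s["image"][y0:y0+97,x0:x0+130,::-1],None,fx=3,fy=3,interpolation=cv2.INTER_CUBIC)
g=np.vstack([np.hstack([c("s1",[.44,-.03,.05]),c("s2",[.44,-.03,.05])]),np.hstack([c("k1",[.45,.24,.05]),c("k2",[.45,.24,.05])])])
cv2.imwrite("pics/g1.png",g); print(g.shape)
E
```

```text
s1 fork 0.82 [119.1 364.1] 1240
s1 stand 0.88 [118.8 356.3] 3457
s2 fork 0.65 [119.4 265.6] 1153
s2 stand 0.96 [117.9 276.3] 3538
k1 hook_grip 0.96 [ 88.6 203.2] 1493
k1 hook_grip 0.58 [179.7 330.7] 924
k1 block 0.58 [104.6 290.2] 1268
k2 hook_grip 0.95 [106.1 365.6] 1116
k2 hook_grip 0.88 [181.  415.8] 1147
k2 block 0.8 [101.7 349.8] 1063
6.2833
s1 row0,col0 71 299
s2 row0,col0 73 213
k1 row0,col0 63 213
k2 row0,col0 63 299
(582, 780, 3)
```

View pics/g1.png

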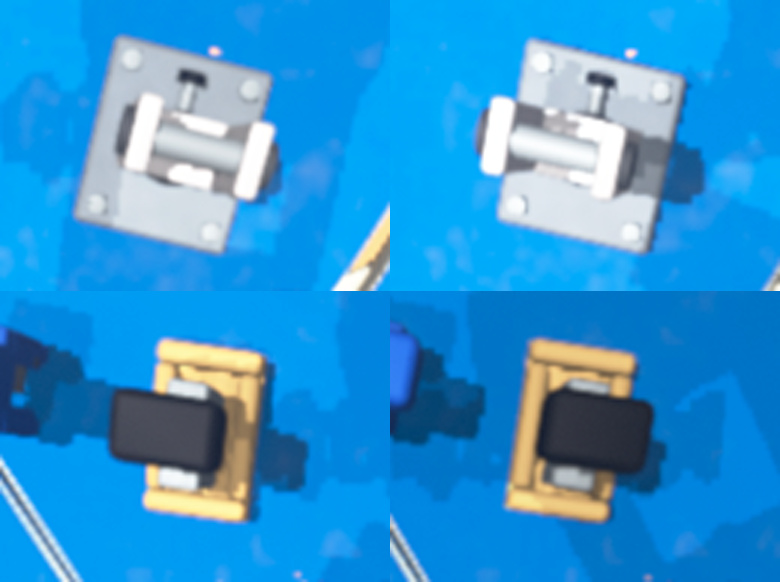

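The crops show the stand's plate and fork, with the pin running roughly along image x and turned about 13°. The hook sits in its block, turned about 6°. I read the corner pixels off the crops.

```bash
python3 - <<'E'
from h import *
import pickle
V=pickle.load(open("v.pkl","rb"))
off={"s1":(71,299,0,0),"s2":(73,213,0,390),"k1":(63,213,291,0),"k2":(63,299,291,390)}
def px(n,x,y): r,c,oy,ox=off[n]; return (r+(y-oy+.5)/3-.5, c+(x-ox+.5)/3-.5)
def T(k,a,b): return tri([(V[k+"1"],px(k+"1",*a)),(V[k+"2"],px(k+"2",*b))])
def show(n,k,a,b): X,e=T(k,a,b); print(n,np.round(X,4),round(e,2)); return X
P={}
for n,a,b in (("TL",(120,37),(530,40)),("TR",(271,73),(685,75)),("BR",(222,252),(650,252)),("BL",(77,216),(498,205))): P[n]=show("plate "+n,"s",a,b)
print("plate mean",np.mean(list(P.values()),0))
for n,a,b in (("cheekL",(143,132),(496,135)),("cheekR",(258,161),(609,160)),("pin",(199,147),(556,146))): P[n]=show(n,"s",a,b)
d=P["cheekR"]-P["cheekL"]; print("pin yaw deg",np.degrees(np.arctan2(d[1],d[0])))
d=P["TR"]+P["BR"]-P["TL"]-P["BL"]; print("plate y deg",np.degrees(np.arctan2(d[1],d[0])));d=P["TL"]+P["TR"]-P["BL"]-P["BR"]; print("plate x deg",np.degrees(np.arctan2(d[1],d[0])))
B={}
for n,a,b in (("TL",(158,340),(530,340)),("TR",(265,353),(635,352)),("BR",(248,520),(610,520)),("BL",(145,508),(505,508))): B[n]=show("block "+n,"k",a,b)
print("block mean",np.mean(list(B.values()),0))
d=B["TR"]+B["BR"]-B["TL"]-B["BL"]; print("block short deg",np.degrees(np.arctan2(d[1],d[0])));d=B["TL"]+B["TR"]-B["BL"]-B["BR"]; print("block long deg",np.degrees(np.arctan2(d[1],d[0])))
show("griptop","k",(160,428),(602,430))
show("grip TL","k",(113,392),(551,392)); show("grip BR","k",(208,467),(648,470));show("grip TR","k",(211,396),(652,404));show("grip BL","k",(110,456),(542,462))
E
```

```text
plate TL [ 0.4846 -0.0012  0.0123] 0.11
plate TR [ 0.4706 -0.0668  0.007 ] 0.31
plate BR [ 0.3933 -0.0496  0.0029] 0.17
plate BL [0.4129 0.0169 0.0131] 1.9
plate mean [ 0.44032409 -0.02517513  0.00883681]
cheekL [ 0.4441 -0.005   0.0942] 0.19
cheekR [ 0.4351 -0.0439  0.0969] 0.22
pin [ 0.4398 -0.0247  0.0901] 0.33
pin yaw deg -103.0430021382126
plate y deg -104.26769371414163
plate x deg -13.317984538029512
block TL [0.4907 0.2603 0.0158] 0.13
block TR [0.486  0.2159 0.0137] 0.24
block BR [0.4169 0.2242 0.0178] 0.02
block BL [0.4218 0.2698 0.0136] 0.08
block mean [0.4538402  0.24255303 0.01523715]
block short deg -96.10991545393978
block long deg -7.35726036732665
griptop [0.4509 0.2436 0.1078] 0.35
grip TL [0.4629 0.2597 0.1014] 0.14
grip BR [0.4385 0.2283 0.109 ] 0.43
grip TR [0.4601 0.2272 0.1047] 1.25
grip BL [0.4416 0.2622 0.1009] 1.1
```

```bash
python3 - <<'E'
from h import *
y=np.radians(83.3)
for yy in (y,y-np.pi):
    q=manip.ik([.4513,.244,.2],quat(yy)); print(yy,q)
    q2=manip.ik([.44,-.025,.2],quat(np.radians(90-13.4) if yy>0 else np.radians(-90-13.4))); print(q2)
yy=y-np.pi
q=manip.ik([.4513,.244,.2],quat(yy))
if q is None: yy=y
manip.goto([.4513,.244,.18],quat(yy)); print(manip.read_state()["clock"])
manip.command_gripper(.055)
print(manip.move_l([.4513,.244,.068],rate=.1,f_stop=6), manip.read_state()["eef_pos"],manip.read_state()["force"])
W=manip.snapshot("wrist"); save(W,"w2.png"); print(manip.read_state()["clock"], yy)
E
```

```text
1.4538592669112764 [ 3.50506597e-01 -1.98136953e-01  1.90332739e+00 -4.44089210e-16
  1.43640222e+00  4.67443657e-01]
[-2.25927726e-01 -3.94547731e-01  2.05870252e+00 -4.44089210e-16
  1.47743786e+00  7.94639329e-03]
-1.6877333866785167 [ 0.3505066  -0.19813695  1.90332739  0.          1.43640222 -2.674149  ]
[-0.22592773 -0.39454773  2.05870252  0.          1.47743786 -3.13364626]
10.2167
False [0.45196467 0.24426977 0.06888903] [ 0.47010946 -0.39814123  0.40338955]
11.9417 -1.6877333866785167
```

View pics/w2.png

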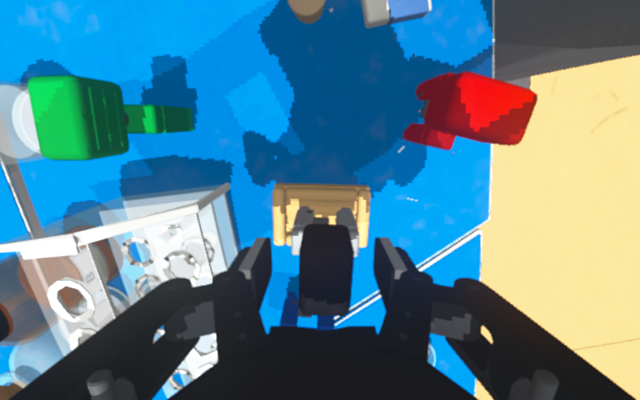

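The grip (rows 225–315, col 325) is centred between the open fingers, clear of the green and red look-alikes. I'll close and lift.

```bash
python3 - <<'E'
from h import *
s0=manip.read_state()["force"]
manip.command_gripper(0.0); s=manip.read_state(); print("w",s["width"],s["grasp_force"],s["force"])
p=s["eef_pos"].copy()
manip.move_l([p[0],p[1],.20],rate=.12); s=manip.read_state(); print("w",s["width"],s["force"]-s0,s["wrist_torque"])
manip.goto([.44,-.025,.215],quat(np.radians(-90-12.7))); s=manip.read_state(); print(s["eef_pos"],s["joint_pos"][5],s["clock"],s["force"])
W=manip.snapshot("wrist"); save(W,"w3.png")
S=manip.snapshot("side"); 
import pickle; pickle.dump((W,S),open("v3.pkl","wb"))
x=S["image"][140:240,250:390,::-1]; 
a=cv2.resize(x,None,fx=5,fy=5,interpolation=cv2.INTER_CUBIC); cv2.imwrite("pics/s3.png",a)
E
```

```text
w 0.023436354140928636 58.374239802360535 [0.91732745 0.36508681 2.33372254]
w 0.02324313449542133 [ 0.85419218 -0.42379436 -2.11139888] [-0.02411218 -0.0040623   0.02621884]Traceback (most recent call last):
  File "<stdin>", line 6, in <module>
workcell.MotionError: the arm cannot take that pose within its joint ranges
```

```bash
python3 - <<'E'
from h import *
import pickle
manip.goto([.44,-.025,.215],quat(np.radians(-90-14))); s=manip.read_state(); print(s["eef_pos"],s["joint_pos"][5],s["clock"],s["force"])
W=manip.snapshot("wrist"); save(W,"w3.png")
S=manip.snapshot("side"); pickle.dump((W,S),open("v3.pkl","wb"))
save(S,"s3.png",(130,230,250,390),5)
E
```

```text
[ 0.44004908 -0.02435383  0.21474137] -3.122790535519328 14.625 [ 0.74799323  0.45695931 -2.53991096]
```

View pics/w3.png

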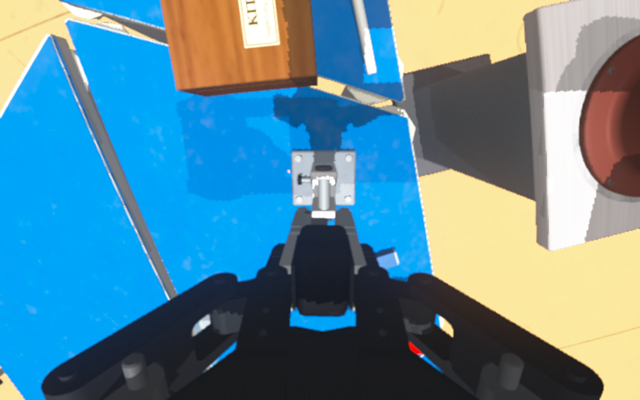

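View pics/s3.png

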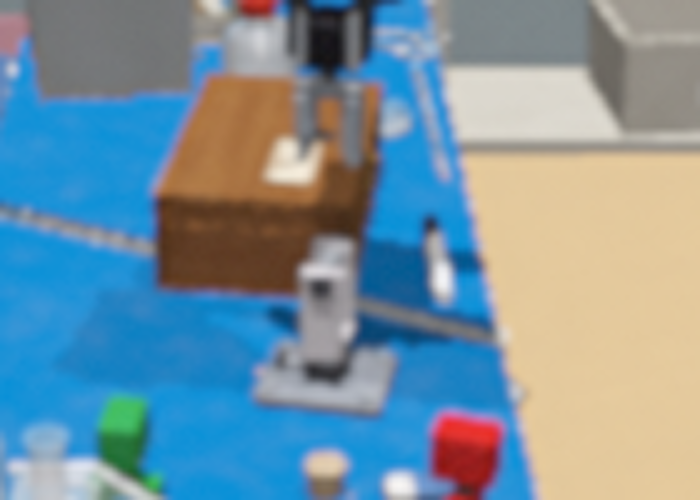

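The wrist view shows the pin (rows 178–215, col 323) lined up with the held hook (col 323). The side view shows the hook upright above the fork, latch inside the mouth. I'll check the offset along the pin numerically by projecting the expected geometry against the pixels.

```bash
python3 - <<'E'
from h import *
import pickle
W,S=pickle.load(open("v3.pkl","rb"))
t=np.array([.44005,-.02435,.21474]); a=np.radians(-104); ux=np.array([np.cos(a),np.sin(a),0]); uy=np.array([-ux[1],ux[0],0]); z=np.array([0,0,1.])
for n,x,h in (("grip top far",.018,.0347),("grip top near",-.018,.0347),("grip bot far",.018,.0027),("leg bridge top far",.008,-.0073),("leg tip far",.008,-.0593)):
    print(n,[np.round(proj(W,t+x*ux+s*uy+h*z)[0],1).tolist() for s in (-.012,.012)])
c=np.array([.44,-.025,0])
for zp in (.082,.087,.092):
    print("cheek tops",zp,[np.round(proj(W,c+d*ux+(zp+.009)*z)[0],1).tolist() for d in (-.0115,.0115,-.0195,.0195)])
print("plate",[np.round(proj(W,c+d*ux+e*uy+.01*z)[0],1).tolist() for d in (-.035,.035) for e in (-.04,.04)])
im=W["image"]
cv2.imwrite("pics/w4.png",np.hstack([cv2.resize(np.clip(x.astype(float)*g,0,255).astype(np.uint8)[:,:,::-1],None,fx=4,fy=4,interpolation=cv2.INTER_CUBIC) for x,g in ((im[140:285,275:372],1),(im[195:340,275:372],3))]))
E
```

```text
grip top far [[351.5, 246.9], [294.4, 246.9]]
grip top near [[349.1, 318.8], [296.7, 318.8]]
grip bot far [[345.5, 221.1], [300.1, 221.1]]
leg bridge top far [[343.7, 231.7], [301.8, 231.7]]
leg tip far [[338.6, 205.6], [306.6, 205.6]]
cheek tops 0.082 [[322.4, 205.2], [322.4, 182.4], [322.4, 212.9], [322.4, 174.2]]
cheek tops 0.087 [[322.4, 206.7], [322.4, 183.5], [322.4, 214.5], [322.4, 175.2]]
cheek tops 0.092 [[322.4, 208.2], [322.4, 184.6], [322.4, 216.2], [322.4, 176.2]]
plate [[353.4, 204.8], [291.2, 204.8], [355.1, 149.8], [289.6, 149.8]]
```

View pics/w4.png

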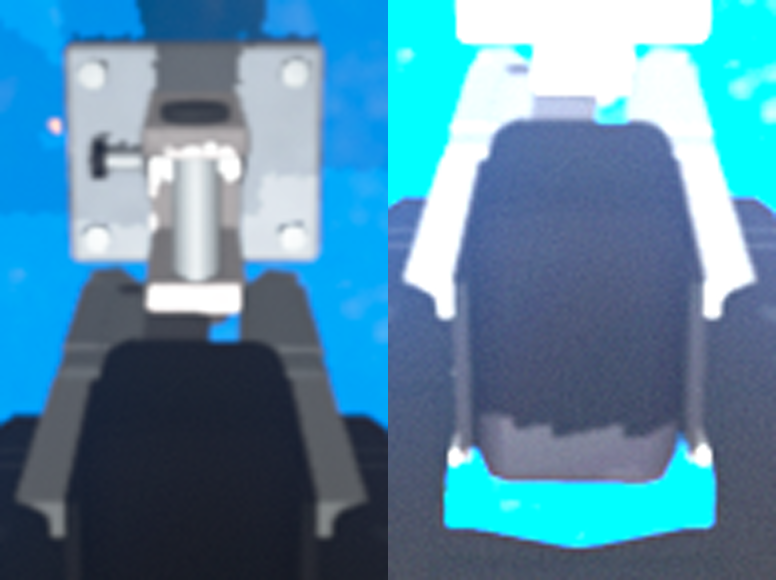

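Grip rows (225–315 against 221–319 predicted, rounded edges) and plate corners (within 1 px) agree with the model, so the hook is aligned. Next I push down slowly with a force stop.

```bash
python3 - <<'E'
from h import *
def st(n): s=manip.read_state(); print(n,round(s["clock"],2),np.round(s["eef_pos"],4),np.round(s["force"],2),round(s["width"],4)); return s
st("0")
hit=manip.move_l([.44,-.0255,.138],rate=.06,f_stop=5); st(hit)
if not hit:
    hit=manip.move_l([.44,-.0255,.098],rate=.012,f_stop=12.5); st(hit)
    manip.sleep(.1); st("")
    S=manip.snapshot("side"); save(S,"s5.png",(130,230,250,390),5)
E
```

```text
0 14.72 [ 0.4401 -0.024   0.2148] [ 1.09  0.34 -1.89] 0.0231
False 16.16 [ 0.4404 -0.0256  0.1386] [-0.23 -0.4  -2.13] 0.0234
True 17.85 [ 0.4413 -0.0258  0.122 ] [-1.75  0.22  6.23] 0.0239
 17.95 [ 0.4413 -0.0257  0.1221] [-1.22  0.13  5.64] 0.023
```

View pics/s5.png

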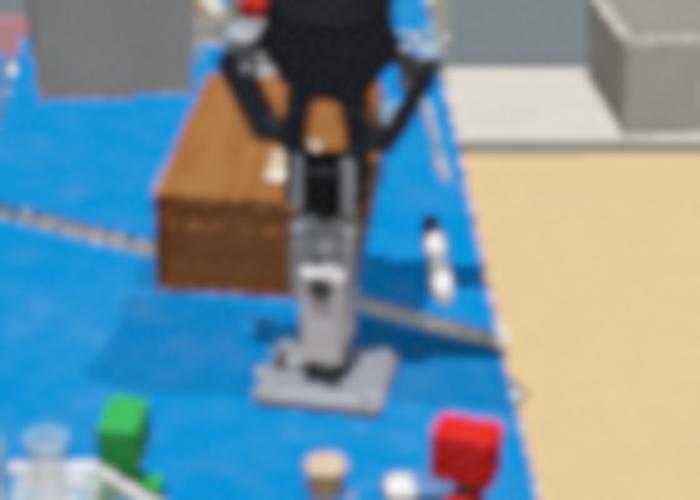

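The hook straddles the fork at (row 188, col 314), pressing about 8 N. By the vision estimate the pin is probably still pushing the latch aside. I'll continue with absolute force supervision.

```bash
python3 - <<'E'
from h import *
F0=-2.1
s=manip.read_state(); z=s["eef_pos"][2]; 
for i in range(14):
    F=manip.read_state()["force"][2]-F0
    if F>12.5: break
    z-=.001
    hit=manip.move_l([.44,-.0255,z],rate=.012,f_stop=max(3,14-F))
    s=manip.read_state(); print(hit,round(s["clock"],2),round(z,4),np.round(s["eef_pos"],4),np.round(s["force"],1),round(s["force"][2]-F0,1))
    if hit: break
E
```

```text
False 18.25 0.1211 [ 0.441  -0.0257  0.1221] [ 0.  -0.   5.1] 7.2
False 18.5 0.1201 [ 0.4412 -0.0257  0.1216] [-0.9  1.1  7.4] 9.5
False 18.75 0.1191 [ 0.4412 -0.0258  0.1209] [-1.6  0.3  7.7] 9.8
False 19.0 0.1181 [ 0.4413 -0.0258  0.1201] [-2.4  0.5  9.6] 11.7
False 19.25 0.1171 [ 0.4413 -0.0258  0.1191] [-2.3  0.3  9.1] 11.2
False 19.5 0.1161 [ 0.4413 -0.0257  0.1181] [-1.9  0.9  9.3] 11.4
False 19.75 0.1151 [ 0.4413 -0.0257  0.117 ] [-1.2  1.5  7.7] 9.8
False 20.0 0.1141 [ 0.4412 -0.0257  0.1158] [-2.  -0.2  7.9] 10.0
False 20.25 0.1131 [ 0.4411 -0.0257  0.1146] [-0.6 -0.1  8. ] 10.1
False 20.5 0.1121 [ 0.441  -0.0257  0.113 ] [-1.1  0.3  5.1] 7.2
False 20.75 0.1111 [ 0.4391 -0.0253  0.1097] [-0.8 -0.2 -1.9] 0.2
False 21.0 0.1101 [ 0.4394 -0.0254  0.1092] [-0.9 -0.3 -2.2] -0.1
False 21.25 0.1091 [ 0.4399 -0.0255  0.1089] [-0.6 -0.4 -2.1] 0.0
False 21.5 0.1081 [ 0.44   -0.0255  0.108 ] [-0.4  0.4 -2.2] -0.1
```

```bash
python3 - <<'E'
from h import *
F0=-2.1
z=.108
for i in range(10):
    z-=.001
    hit=manip.move_l([.44,-.0255,z],rate=.012,f_stop=9)
    s=manip.read_state(); F=s["force"][2]-F0; print(hit,round(s["clock"],2),round(z,4),np.round(s["eef_pos"],4),np.round(s["force"],1),round(F,1))
    if hit or F>8: break
S=manip.snapshot("side"); save(S,"s6.png",(130,230,250,390),5)
E
```

```text
False 21.75 0.107 [ 0.4402 -0.0256  0.1072] [-0.9 -0.3 -1.5] 0.6
False 22.0 0.106 [ 0.4404 -0.0256  0.1066] [-0.8 -0.9  1.3] 3.4
False 22.25 0.105 [ 0.4405 -0.0256  0.1059] [-1.6  0.5  4.9] 7.0
False 22.5 0.104 [ 0.4407 -0.0257  0.1055] [-2.3  0.7  8.2] 10.3
```

The push fell to zero 2–3 mm before the roof (latch snapped), then rose steeply. Now the pull test.

```bash
python3 - <<'E'
from h import *
F0=-2.1
def f():
    v=[]
    for _ in range(3): v.append(manip.read_state()["force"][2]); manip.sleep(.02)
    return F0-np.mean(v)
manip.move_l([.44,-.0255,.115],rate=.04,f_stop=14); print("play",round(f(),1),manip.read_state()["eef_pos"])
z=.115
hit=manip.move_l([.44,-.0255,.126],rate=.01,f_stop=8); z=manip.read_state()["eef_pos"][2]; P=f(); print(hit,z,round(P,1))
if hit:
    for i in range(10):
        if P>9.3: break
        z+=min(.001,.00012*(10-P)); manip.move_l([.44,-.0255,z],rate=.01,f_stop=6); P=f(); print(round(z,4),round(P,1),round(manip.read_state()["eef_pos"][2],4))
    for i in range(8):
        manip.sleep(.1); P=f(); print(round(P,1),end=" ")
        if abs(P-10)>1: z+=.0001*(10-P); manip.move_l([.44,-.0255,z],rate=.02)
print(manip.read_state()["clock"])
S=manip.snapshot("side"); save(S,"s7.png",(130,230,250,390),5)
E
```

```text
play -0.0 [ 0.43960356 -0.0254214   0.11445448]
True 0.11969405750834339 1.5
0.1207 2.3 0.12
0.1216 6.0 0.1207
0.1221 9.2 0.1213
0.1222 10.6 0.1216
11.1 11.6 12.2 10.7 11.3 11.1 11.0 10.2 27.875
```

The latch held about 11 N for over a second. I'll lower it until the roof rests on the pin, release and retreat.

```bash
python3 - <<'E'
from h import *
def st(n): s=manip.read_state(); print(n,round(s["clock"],2),np.round(s["eef_pos"],4),np.round(s["force"],2),round(s["width"],4))
manip.move_l([.44,-.0255,.117],rate=.02)
manip.move_l([.44,-.0255,.1085],rate=.04); st("low")
print(manip.move_l([.44,-.0255,.105],rate=.008,f_stop=2.0)); st("seat")
manip.command_gripper(.06); st("open")
p=manip.read_state()["eef_pos"]
print(manip.move_l([.44,-.0255,.20],rate=.06,f_stop=5)); st("up")
manip.goto([.40,-.16,.26],quat(np.radians(-104))); st("away")
S=manip.snapshot("side"); save(S,"s8.png",(150,230,270,370),6)
T=manip.snapshot("top"); W=manip.snapshot("wrist")
a=cv2.resize(S["image"][145:240,262:382,::-1],None,fx=3.3,fy=3.3,interpolation=cv2.INTER_CUBIC); b=cv2.resize(W["image"][:,:,::-1],(502,314))
cv2.imwrite("pics/f.png",np.hstack([a[:313],cv2.resize(b,(400,313))]))
E
```

```text
low 28.65 [ 0.4416 -0.0258  0.1103] [-3.13  0.26 -1.27] 0.023
True
seat 29.03 [ 0.4407 -0.0257  0.1063] [ 1.19 -0.58  3.29] 0.0234
open 29.48 [ 0.4385 -0.0251  0.1044] [-0.88 -0.41 -0.12] 0.06
False
up 31.22 [ 0.4398 -0.0255  0.1995] [-0.03  0.34  0.26] 0.06
away 36.11 [ 0.4  -0.16  0.26] [ 0.12 -0.55 -0.45] 0.0598
```

View pics/f.png

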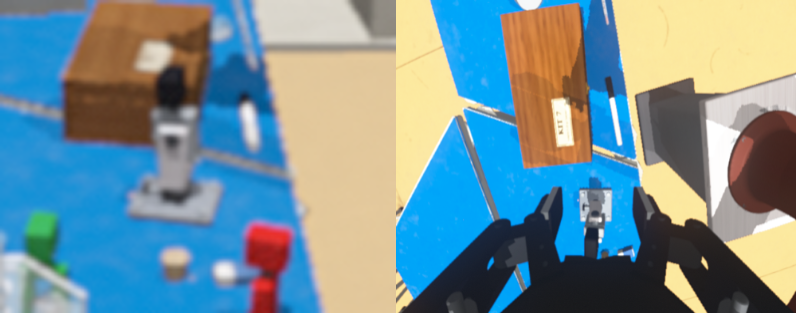

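The hook stands upright on the fork (grip at (88, 172) in the left crop), and the bystanders are in place. A last numeric check of the lean before handing in.

```bash
python3 - <<'E'
from h import *
o=[]
for c in ("side","top"):
    s=manip.snapshot(c); im=s["image"].astype(int)
    e=proj(s,[.44,-.0255,.0477+.078])[0]
    r,k=int(e[1]),int(e[0]); w=im[r-12:r+13,k-12:k+13]; m=w.max(2)<45
    yy,xx=np.nonzero(m); print(c,"expected row,col",np.round(e[::-1],1),"dark",m.sum(),(yy.mean()+r-12,xx.mean()+k-12))
    o.append((s,(yy.mean()+r-12,xx.mean()+k-12)))
print(tri(o))
E
```

```text
side expected row,col [170.6 315.2] dark 70 (np.float64(171.74285714285713), np.float64(313.4428571428571))
top expected row,col [201.2 395. ] dark 0 (np.float64(nan), np.float64(nan))<stdin>:7: RuntimeWarning: Mean of empty slice.
  ret = ret.dtype.type(ret / rcount)
<stdin>:8: RuntimeWarning: Mean of empty slice.
Traceback (most recent call last):
  File "h.py", line 11, in tri
    r=least_squares(f,[.5,0,.05]); return r.x, np.abs(r.fun).max()
ValueError: Residuals are not finite in the initial point.
```

```bash
python3 - <<'E'
from h import *
import pickle
_,S3=pickle.load(open("v3.pkl","rb"))
def cols(s,P,n):
    e=proj(s,P)[0]; k=int(round(e[0])); r=int(round(e[1]))
    print(n,"exp row,col",np.round(e[::-1],1),"cols from",k-11)
    for rr in range(r-5,r+16,2): print(rr,s["image"][rr,k-11:k+12].max(1))
cols(S3,[.44005,-.02435,.21474+.0187],"held")
N=manip.snapshot("side"); cols(N,[.44,-.0255,.1257],"now")
T=manip.snapshot("top"); e=proj(T,[.44,-.0255,.1417])[0]; print(e)
r,k=int(e[1]),int(e[0])
for rr in range(r-10,r+12,2): print(rr,T["image"][rr,k-14:k+15].max(1))
print(k-14, manip.read_state()["clock"])
E
```

```text
held exp row,col [137.  315.7] cols from 305
132 [165 182 148  91  83  84  61  48  49  41  39  40  46  51  68  84  80  56
  55 114 175 206 215]
134 [176 170 128  89 101 106  79  52  47  50  50  49  41  56  93 115 107  69
  57 122 182 210 215]
136 [184 167 125  91 104 107  73  37  27  29  29  32  33  55  93 116 108  69
  63 120 173 198 204]
138 [184 164 120  89 104 106  75  35  25  27  29  25  26  51  91 117 109  71
  71 130 177 198 203]
140 [176 160 126 102 109 105  72  35  24  25  24  25  26  49  91 116 107  76
 106 167 199 206 206]
142 [173 168 157 144 133 116  82  51  35  28  23  25  34  59  95 118 126 143
 175 201 214 217 217]
144 [171 168 160 155 166 173 163 142 112  77  49  64 111 146 157 161 177 200
 215 218 217 216 216]
146 [170 169 167 161 151 148 140 120 105  94  83  89 110 132 150 160 160 159
 162 165 174 195 211]
148 [170 168 164 154 141 134 120 104  99 100 101 100 100 108 128 141 134 136
 155 167 156 171 206]
150 [168 166 164 155 141 134 121 103 119 144 154 151 137 121 127 138 127 125
 151 164 150 164 200]
152 [170 169 167 155 134 125 120 104 126 153 165 164 150 128 116 
[... 1859 characters left out ...]
 73  73  73  73  72  72  71
  71  71  81 124 182 218 226 227 227 227 227]
202 [168 226 244 240 203 135  88  73  68  67  66  67  66  67  68  69  69  70
  70  72  88 142 200 223 227 228 228 227 228]
204 [192 235 243 229 191 153 122 104 100  96  87  80  74  70  67  65  65  65
  67  74  95 148 202 223 227 227 227 227 227]
206 [200 230 235 218 182 154 144 160 181 184 178 171 159 138 113  96  94 100
 107 107 107 134 174 193 197 204 216 222 226]
208 [145 169 187 186 166 143 147 178 202 213 215 213 198 164 132 145 182 194
 178 143 118 128 142 148 149 153 164 187 216]
210 [148 153 157 154 138 122 123 134 150 165 173 171 161 136 121 150 195 214
 200 165 141 140 145 146 146 148 163 193 219]
382 36.4583
```

```bash
python3 -c "
from workcell import manip
print(manip.job_done())"
```

```text
the job is handed in; nothing more can be done
None
```

The hook is latched on the pin and hanging upright, within 2–3 mm of where I expected it; the latch held a pull of about 11 N for over a second, the highest force I read against the stand was about 12 N, and the job is handed in at about 36.5 s on the robot's clock.

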